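# Back the paint stand off one notch

### The job

The stovepipe on the ratchet paint stand has been turned one panel too far. With a fingertip, lift the pawl off the ratchet wheel by its ball lever and throw it over, push the hand wheel's spoke so that the wheel goes one notch backward (its near side down), then tip the pawl in again and leave it fully home, with the wheel borne back against it. Only touch and push: be gentle, pinch nothing, and leave the jars, brush and other things around the stand where they are.

Things in the scene. Friction and masses are not known exactly. Their poses are not given: they have to be found in the camera images.
- stand: Grey iron paint stand, fixed to the bench: base 190 x 150 x 24 mm, two upright cheek plates with the ratchet wheel and pawl between. Origin on the bench under the ratchet wheel; z up; y along the level spindle, from the hand wheel (y = -105 mm) to the black stovepipe being painted (y = 60 to 315 mm, radius 34 mm, cap 62 mm); x points away from the robot.
- wheel_centre (a point): Centre of the steel ratchet wheel, on the spindle, 150 mm above the bench; stand axes. The wheel is 110 mm across, 12 mm thick, with 12 saw teeth 11 mm deep: one notch is 30 degrees. Wheel, spindle, hand wheel and stovepipe turn as one, stiffly (bearing friction 0.16 N m), and stay where they are left.
- wheel (a joint): Turn of the wheel, rad; grows backward: the top comes towards the robot (stand -x), the near side goes down. Starts -0.05 to 0, in the notch that stops it at 0. With the pawl dropped it can turn back only as far as the next stop: 0, 0.524 (one notch), 1.047 ...; if the pawl is dropped part-way through a notch, the wheel can still be pushed back to that notch's stop.
- spoke_knob (a point): Centre of the black ball (24 mm across) on the hand wheel's spoke that points towards the robot, 115 mm from the spindle axis (10 mm rods, three spokes at 120 degrees). At wheel value 0 it is 111 mm from the axis in stand -x and 30 mm above it; at 0.524 rad the same but 30 mm below it. Pushing it straight down turns the wheel backward.
- pawl_pivot (a point): Pivot pin of the pawl, mid-thickness: 55 mm from the spindle in stand -x, 66 mm above it, the pin along stand y; stand axes. The cheek plates end 10 mm above it. The pawl's steel nose reaches 55 mm from it in +x, down into the teeth at the top of the wheel.
- pawl (a joint): Swing of the pawl, rad: about 0 fully home in a notch, 0.2 with its nose on a tooth tip, growing as the nose lifts. A throw-over pawl weighted by its ball (about 200 g): below about 0.7 rad it falls back onto the wheel; beyond that it falls over to its stop at 1.15 rad and stays there, clear of the teeth.
- pawl_knob (a point): Centre of the steel ball (22 mm across) on the pawl's thumb lever (8 x 10 mm bar), 70 mm from the pivot. Pawl home: the ball is 37 mm from the pivot in stand +x and 59 mm above it; thrown over: 39 mm in -x, 58 mm above. Pushing the ball or lever in stand -x (towards the robot) lifts the nose, in +x lowers it; 1 to 2 N is enough.
- paint_jar: Small open paint jar, black, 42 mm across, 58 mm tall; loose, to be left alone. Origin at the middle of its underside.
- jar_lid: Its black screw lid lying flat, 38 mm across, 11 mm tall; loose, to be left alone. Origin at the middle of its underside.
- brush: Paint brush lying flat, about 200 mm long, along its x axis; loose, to be left alone. Origin under its middle.
- tub: Open white plastic tub with a blue band, 100 mm across, 105 mm tall; loose, to be left alone. Origin at the middle of its underside.
- nut_jar: Frosted clear jar with a white cap, 90 mm across, 140 mm tall; loose, to be left alone. Origin at the middle of its underside.
- tape: Small clear desk tape dispenser, 85 mm long, 61 mm tall; loose, to be left alone. Origin at the middle of its underside.
- ruler: Clear ruler lying flat, 300 x 38 x 3 mm; loose, to be left alone. Origin at the middle of its underside.
- palette: Flat white round palette, 150 mm across, 8 mm thick; loose, to be left alone. Origin at the middle of its underside.

How it is judged:
By the outcome, as a careful person would: the job done as asked, in the order asked, and still so for the second after the job is handed in, with the robot touching nothing.
It also fails if it takes over 59 s, if anything falls off the work surface, if the arm or the gripper's body presses on something with over 40 N, if the wrist force passes 120 N, or if a joint passes its speed limit or range.

### The arm

A 7-joint arm with a two-finger parallel gripper is mounted at the origin on the work surface. World frame = base frame: x ahead of the robot, y to its left, z up, the work surface at z = 0. Lengths are in m, angles in rad, forces in N, time in s.
With the tool pointing down it reaches from about 0.35 to 0.9 m from the base axis. Payload 8.1 kg.
Tool frame: the origin (TCP) lies at the centre of the arm's flange, where the gripper is bolted on; the fingertips stand 178 mm ahead of it and the grasp point (between the pads) lies 159 mm ahead of it; z points along the fingers, y is the line along which they close (so a half turn about z gives the same grasp; the last joint's range is limited). The gripper opens to 92 mm and grips with 3 to 60 N. Pads are 19 mm wide; open, the fingers measure 130 mm over their backs; the gripper's body (75 mm by 190 mm) begins 47 mm behind the grasp point.
Start: joints at [-1.252, 0.434, 0.025, 1.573, -0.012, 1.134, -0.075], TCP at [0.256, 0.57, 0.405] pointing down, gripper open.
Joint ranges: [-2.62, 2.62], [-0.44, 2.09], [-1.27, 1.32], [0.08, 2.57], [-1.32, 4.46], [0.12, 2], [-2.74, 2.74]. Speed limits (rad/s): [2.22, 2.22, 3.01, 3.01, 3.14, 3.14, 3.14].

### API

Orientations are given as a rotation vector (axis times angle).
In Python, from cell import arm gives the robot as it stands. The module is installed in compiled form; this text tells all that it offers.
- The arm moves only by the shell command python3 -m inch 'ROWS' [FORCE]. ROWS is text: rows parted by semicolons, each of 5 numbers parted by spaces: the shift along the tool's x, y, z in m, then the turn about the tool's z in rad, then the finger opening in m, from 0 to 0.0918. In form: x y z roll fingers; .... A call has 1 to 5 rows; each row is the pose to reach, as a shift and turn from the pose commanded when the call began, along the tool's axes at that moment; what a row does not reach only later rows make up. A row lasts 1/10 s, in which the tool goes at most 50 mm and 8.59 degrees, less where a joint would pass 70% of its speed; a pose out of reach is approached as far as the arm can. A call with a gripper value outside its range is refused whole. The fingers move at their own pace and stop on an object; FORCE is the grip in N (left out, the last holds). Time passes only in rows, so rows that repeat a pose let the fingers close. It gives the time, the measured TCP pose, the force, the opening and the grip force at its end, in the units of the state.
- arm.observe(): the state, without advancing time (a new reading comes with each control period).
- arm.get_image(name): name is "scene" or "side" or "wrist"; returns the picture (420x560x3 uint8, red, green, blue); there is no depth.
- arm.get_calibration(name): a dict with "intrinsics" (3x3 intrinsics, pixels), "distortion" ([k1, k2, p1, p2, k3] as OpenCV has them; the pictures are not rectified), "pose" (4x4, takes a point from camera to world coordinates). Camera axes: x right, y up, looking along -z (the intrinsics and any distortion apply to the point x, -y, -z); pixel columns grow to the right and rows downward; lengths in m; the calibration is good to about 2 mm. A picture is of the moment at which its call begins: read the wrist's pose just before it. get_calibration takes no time and is no camera call; for the wrist camera it gives the pose at the moment of the call.
- arm.sign_off(): hands the job in; it is judged then, once.
Trained networks look in the newest picture that a camera, given by its name, has taken for a name from the list of things; names that differ only in an ending like _2 or _b are one class to them, and where a whole thing is asked for, a point or a joint stands for the part that bears it (a point fixed in the world has none). Each returns a list of dicts, best first, with "conf" (0 to 1); they miss things now and then, are a little off and sometimes report something else, mostly with a low value. They report only what shows in the picture. A call takes as long as a camera call.
- arm.look_for(camera, query): "point" ([row, column] in pixels, amid what is visible of it).
- arm.silhouettes(camera, query): "region" (420x560 bool, what is visible of it) and "point" ([row, column] in pixels, amid what is visible of it).
- arm.place_of(camera, query): "point" ([row, column] in pixels: a listed point, or the origin of a listed thing).
The state is a dict: "clock": time; "joints": joint angles; "dq": joint speeds; "joint_efforts": joint torques, N m; "position": TCP position; "ee_rot": TCP orientation; "force": force on the tool from outside, world axes, zero at the start; "ft_torque": the same for the moment, N m; "width": opening from 0.0 (shut) to 1.0 (fully open); "gripper_force": force on a finger pad.
Only numpy, scipy, OpenCV 4.12 (cv2) and the standard library are available. Lean on these libraries where they do the work, as an engineer would, in place of code of your own. Each camera call takes 0.05 s, during which the arm holds its last target. There are 200 camera calls.

## Working session

There is one attempt and no reset: what is moved stays moved. The work goes in short steps, Python scripts to look and compute and a shell command to move; the robot and the scene stay as the last step left them, time stands still between calls to the robot, and variables do not carry over. Pictures are saved under pics/ and viewed, at most 10 in all, crops included, and the job is handed in when it is done.

```bash
mkdir -p pics; cat > h.py <<'E'
import numpy as np, cv2
from cell import arm
from scipy.spatial.transform import Rotation as R
def ray(cam,p):
    c=arm.get_calibration(cam);K=np.array(c["intrinsics"]);D=np.array(c["distortion"]);T=np.array(c["pose"])
    u=cv2.undistortPoints(np.array([[[p[1],p[0]]]],float),K,D)[0,0]
    d=T[:3,:3]@np.array([u[0],-u[1],-1]);return T[:3,3],d/np.linalg.norm(d)
def tri(rs):
    A=np.zeros((3,3));b=np.zeros(3)
    for o,d in rs:
        P=np.eye(3)-np.outer(d,d);A+=P;b+=P@o
    x=np.linalg.solve(A,b);return x,[np.linalg.norm((np.eye(3)-np.outer(d,d))@(x-o)) for o,d in rs]
def save(cam,n):
    im=arm.get_image(cam);cv2.imwrite(f"pics/{n}.png",im[:,:,::-1]);return im
E
python3 - <<'E'
from h import *
a=save("scene","a");b=save("side","b")
cv2.imwrite("pics/ab.png",cv2.resize(np.vstack([a,b])[:,:,::-1],None,fx=.71,fy=.71))
for n in ["wheel_centre","spoke_knob","pawl_pivot","pawl_knob","stand"]:
    ps={}
    for c in ["scene","side"]:
        r=arm.place_of(c,n); 
        print(n,c,[(np.round(x["point"]),round(x["conf"],2)) for x in r[:2]])
        if r: ps[c]=ray(c,r[0]["point"])
    if len(ps)==2: print(tri(list(ps.values())))
s=arm.observe();print(s)
for c in ["scene","side"]:print(np.round(arm.get_calibration(c)["pose"],3))
E
```

```text
wheel_centre scene [(array([252., 269.]), 0.63), (array([349., 266.]), 0.34)]
wheel_centre side [(array([248., 225.]), 0.96), (array([320., 307.]), 0.4)]
(array([0.63087772, 0.00790554, 0.15033352]), [np.float64(0.0012013045222233338), np.float64(0.0012013045222232406)])
spoke_knob scene [(array([203., 289.]), 0.79)]
spoke_knob side [(array([249., 228.]), 0.58), (array([211., 279.]), 0.57)]
(array([0.59102722, 0.07053529, 0.27697483]), [np.float64(0.050897445500505074), np.float64(0.05089744550050513)])
pawl_pivot scene [(array([226., 293.]), 0.69), (array([202., 288.]), 0.56)]
pawl_pivot side [(array([227., 251.]), 0.7)]
(array([0.56810805, 0.01667557, 0.21897419]), [np.float64(0.0027203570646692), np.float64(0.002720357064669199)])
pawl_knob scene [(array([210., 279.]), 0.8), (array([245., 225.]), 0.65)]
pawl_knob side [(array([205., 227.]), 0.76)]
(array([0.60810252, 0.02346082, 0.28613161]), [np.float64(0.004835273163708311), np.float64(0.004835273163708265)])
stand scene [(array([290., 273.]), 0.86)]
stand side [(array([298., 230.]), 0.8)]
(array([6.30413273e-01, 1.39523081e-02,
[... 330 characters left out ...]
02]), 'joint_efforts': array([-1.08447421e-03, -6.67337608e+01,  9.83337387e-01, -3.14683735e+01,
       -6.06257538e-02,  3.31082137e-02,  2.08740954e-05]), 'position': array([0.25592292, 0.5702031 , 0.40474749]), 'ee_rot': array([6.57796648e-01, 3.07191521e+00, 5.24372289e-05]), 'force': array([ 0.04030111, -0.91051278, -0.735946  ]), 'ft_torque': array([-0.0482323 , -0.01609712,  0.00522193]), 'gripper_force': 0.0, 'width': 0.9960920074507817}
[[-0.874 -0.341  0.346  0.992]
 [ 0.486 -0.586  0.648  0.768]
 [-0.018  0.735  0.678  1.062]
 [ 0.     0.     0.     1.   ]]
[[-0.994  0.053 -0.091  0.424]
 [-0.104 -0.603  0.791  0.715]
 [-0.013  0.796  0.606  0.801]
 [ 0.     0.     0.     1.   ]]
```

View pics/a.png

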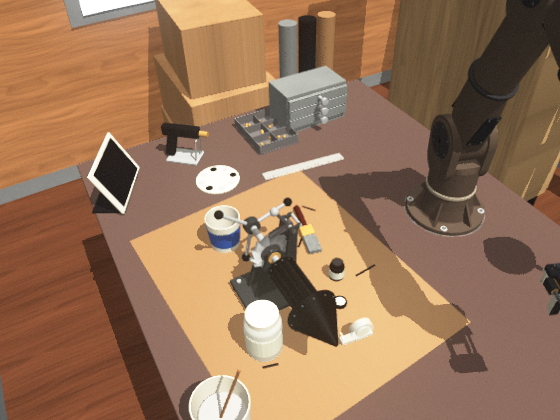

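View pics/b.png

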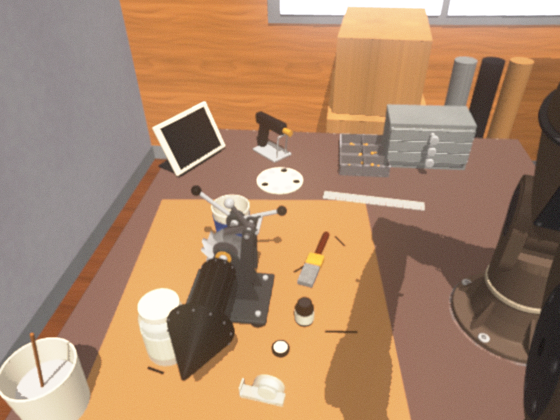

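The scene and side pictures show the stand mid-table, with the pipe running toward the left (+y). The near spoke knob is at scene (203,288) and side (211,281). I'll enlarge the stand and triangulate.

```bash
python3 - <<'E'
from h import *
a=cv2.imread("pics/a.png")[185:325,205:355];b=cv2.imread("pics/b.png")[175:315,170:320]
a,b=[cv2.resize(x,(400,373),interpolation=cv2.INTER_CUBIC) for x in(a,b)]
cv2.imwrite("pics/c.png",np.hstack([a,b]))
k,e=tri([ray("scene",[202.5,288.5]),ray("side",[211,280.5])]);print("spoke",k,e)
# fit yaw
from scipy.optimize import least_squares
w=np.array([.6309,.008,.1503]);pv=np.array([.568,.0167,.219])
def st(p,q):
    c,s=np.cos(p[2]),np.sin(p[2]);return np.array([p[0]+c*q[0]-s*q[1],p[1]+s*q[0]+c*q[1],q[2]])
def f(p):return np.r_[st(p,[-.111,-.105,.180])-k, st(p,[0,0,.15])-w, st(p,[-.055,0,.216])-pv, st(p,[-.018,0,.275])-[.6081,.0235,.2861]]
r=least_squares(f,[.63,.01,0],loss='soft_l1',f_scale=.004);print(r.x,np.round(r.fun.reshape(-1,3)*1e3,1))
for c in["scene","side"]:
  C=arm.get_calibration(c);T=np.linalg.inv(C["pose"])
  for q in [[-.018,0,.275],[-.055,0,.216],[-.111,-.105,.18],[0,.187,.15],[0,-.105,.15],[0,.315,.15]]:
    x=T[:3,:3]@st(r.x,q)+T[:3,3];x=x*[1,-1,-1]
    print(c,q,cv2.projectPoints(x[None],np.zeros(3),np.zeros(3),np.array(C["intrinsics"]),np.array(C["distortion"]))[0].ravel()[::-1].round())
E
```

```text
spoke [ 0.51894992 -0.09158389  0.18594165] [np.float64(0.00043047469495703834), np.float64(0.00043047469495716297)]
[0.62665735 0.0172057  0.02755848] [[ -0.4   0.8  -5.9]
 [ -4.2   9.2  -0.3]
 [  3.7  -1.   -3. ]
 [  0.6  -6.8 -11.1]]
scene [-0.018, 0, 0.275] [214. 277.]
scene [-0.055, 0, 0.216] [226. 291.]
scene [-0.111, -0.105, 0.18] [204. 289.]
scene [0, 0.187, 0.15] [305. 313.]
scene [0, -0.105, 0.15] [228. 253.]
scene [0, 0.315, 0.15] [347. 347.]
side [-0.018, 0, 0.275] [205. 229.]
side [-0.055, 0, 0.216] [229. 249.]
side [-0.111, -0.105, 0.18] [213. 281.]
side [0, 0.187, 0.15] [322. 207.]
side [0, -0.105, 0.15] [222. 233.]
side [0, 0.315, 0.15] [387. 190.]
```

View pics/c.png

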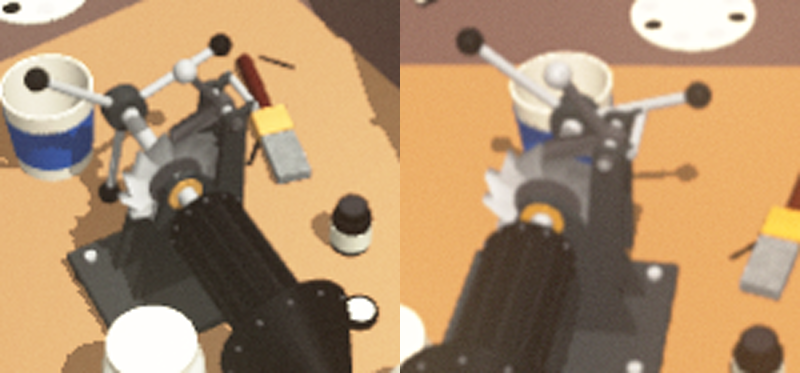

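The crop shows the pawl's steel ball at about scene (211,274) and side (203,229). The three black spoke knobs are also visible. I'll fit the stand pose by reprojection.

```bash
cat >> h.py <<'E'
def st(p,q):
    c,s=np.cos(p[2]),np.sin(p[2]);return np.array([p[0]+c*q[0]-s*q[1],p[1]+s*q[0]+c*q[1],q[2]])
def proj(C,X):
    T=np.linalg.inv(C["pose"]);x=(T[:3,:3]@X+T[:3,3])*[1,-1,-1]
    return cv2.projectPoints(x[None],np.zeros(3),np.zeros(3),np.array(C["intrinsics"]),np.array(C["distortion"]))[0].ravel()[::-1]
def knob(i,w):
    a=np.arctan2(30,111)-w-i*2*np.pi/3   # angle up from -x
    return [-.115*np.cos(a),-.105,.15+.115*np.sin(a)]
E
python3 - <<'E'
from h import *
from scipy.optimize import least_squares
C={c:arm.get_calibration(c) for c in["scene","side"]}
obs=[("scene","k0",202.5,288.3),("side","k0",211,280.5),("scene","b",211.2,274.4),("side","b",202.7,229.2),
("scene","k1",214.2,218.9),("side","k1",190,196.2),("scene","k2",257,246.2),("scene","pv",226,293),("side","pv",227,251)]
def pt(n,p):
    if n=="b":
        a=np.arctan2(59,37)+p[4];return [-.055+.07*np.cos(a),0,.216+.07*np.sin(a)]
    if n=="pv":return[-.055,0,.216]
    i=int(n[1]);return knob(-i if SG else i,p[3])
for SG in(0,1):
  f=lambda p:np.r_[np.concatenate([proj(C[c],st(p,pt(n,p)))-[r,q] for c,n,r,q in obs]),p[3]/.02,p[4]/.03]
  r=least_squares(f,[.627,.017,.03,0,0],loss='soft_l1');print(SG,r.cost,r.x.round(4));print(r.fun[:-2].reshape(-1,2).round(1))
for n in["k0","b","pv"]:print(n,st(r.x,pt(n,r.x)).round(4))
E
```

```text
0 230.35809573259894 [ 0.6259  0.0089  0.0577  0.0387 -0.0137]
[[  0.8  -2.1]
 [  0.5   0.2]
 [  0.5   1.1]
 [  0.3   0.4]
 [ 45.   23.8]
 [ 63.8  26.9]
 [-42.9 -25.2]
 [ -2.6  -3.6]
 [ -0.7  -0.7]]
1 6.998186934576011 [ 0.627   0.0084  0.0027 -0.0192 -0.0045]
[[-0.2 -0.1]
 [-0.2  1.2]
 [ 0.5  1. ]
 [ 0.2  0.1]
 [ 0.1  1.4]
 [-0.3 -0.2]
 [ 0.5 -0.3]
 [-1.8 -3.5]
 [-0.  -1.4]]
k0 [ 0.5169 -0.0969  0.1821]
b [0.6095 0.0084 0.2751]
pv [0.572  0.0083 0.216 ]
```

```bash
cat >> h.py <<'E'
def to(x,y,z,psi=0.):
    """tool-frame shift putting the fingertip at world xyz; psi = wanted world angle of tool y"""
    s=arm.observe();M=R.from_rotvec(s["ee_rot"]).as_matrix()
    d=M.T@(np.array([x,y,z+.178])-s["position"]);a=np.arctan2(M[1,1],M[0,1])
    dr=(a-psi+np.pi)%(2*np.pi)-np.pi
    print("tip",(s["position"]+.178*M[:,2]).round(4),"shift",d.round(4),"roll",round(dr,3),"t",s["clock"],"F",s["force"].round(2),"q",s["joints"].round(2))
E
python3 -m inch '0 0 -0.06 0.15 0; 0 0 -0.11 0.3 0; 0 0 -0.11 0.45 0; 0 0 -0.11 0.6 0; 0 0 -0.11 0.75 0' 20
python3 -c "from h import *;to(.66,.008,.335)"
```

```text
clock: 1.1
position: [0.2559, 0.5702, 0.5156]
ee_rot: [-1.745, -2.612, -0.002]
force: [-0.5, -0.1, 0.6]
width: 0.612
gripper_force: 0.0
tip [0.2559 0.5704 0.3376] shift [-0.6741  0.1582  0.0019] roll 0.393 t 1.1 F [-0.52 -0.1   0.59] q [-1.36  0.37  0.19  1.41 -0.07  1.37 -0.78]
```

```bash
python3 -m inch '-0.67 0.158 0 0.39 0; -0.67 0.158 0 0.39 0; -0.67 0.158 0 0.39 0; -0.67 0.158 0 0.39 0; -0.67 0.158 0 0.39 0'
python3 -c "from h import *;to(.66,.008,.335)"
```

```text
clock: 1.6
position: [0.404, 0.3665, 0.515]
ee_rot: [-2.211, -2.231, -0.001]
force: [0.5, 0.2, 0.3]
width: 0.178
gripper_force: 0.0
tip [0.4041 0.3666 0.337 ] shift [-0.3608  0.2527  0.0019] roll 0.009 t 1.6 F [0.48 0.16 0.26] q [-1.11  0.23  0.36  1.61 -0.08  1.31 -0.74]
```

```bash
for i in 1; do python3 -m inch '-0.36 0.252 0 0 0; -0.36 0.252 0 0 0; -0.36 0.252 0 0 0; -0.36 0.252 0 0 0; -0.36 0.252 0 0 0'; done
python3 -c "from h import *;to(.66,.008,.335)"
```

```text
clock: 2.1
position: [0.5492, 0.1629, 0.5151]
ee_rot: [-2.211, -2.232, -0.001]
force: [0.1, 1.2, 0.2]
width: 0.003
gripper_force: 0.0
tip [0.5493 0.163  0.3371] shift [-0.156   0.1093  0.002 ] roll 0.009 t 2.1 F [0.12 1.16 0.21] q [-0.74  0.29  0.49  1.56 -0.14  1.33 -0.23]
```

```bash
python3 -m inch '-0.156 0.11 0 0 0; -0.156 0.11 0 0 0; -0.156 0.11 0 0 0; -0.156 0.11 0 0 0; -0.156 0.11 0 0 0'
python3 - <<'E'
from h import *
to(.66,.008,.262)
w=save("wrist","w");a=save("scene","s2")[160:280,215:345];b=save("side","b2")[130:270,170:300]
cv2.imwrite("pics/d.png",np.hstack([cv2.resize(x,(390,390))[:,:,::-1] for x in(a,b)]))
p=[.627,.0084,.0027];C=arm.get_calibration("wrist")
print(proj(C,st(p,[-.018,0,.275])),arm.place_of("wrist","pawl_knob")[:2])
E
```

```text
clock: 2.6
position: [0.6614, 0.0032, 0.5142]
ee_rot: [2.219, 2.22, -0.004]
force: [-0.4, -0.7, 0.1]
width: 0.004
gripper_force: 0.0
tip [0.6615 0.0024 0.3362] shift [ 0.0052 -0.0014  0.0742] roll 0.001 t 2.6 F [-0.42 -0.67  0.09] q [-0.42  0.46  0.54  1.33 -0.23  1.41  0.11]
[224.11677811 213.80006252] [{'point': [218.3, 217.3], 'conf': 0.82}, {'point': [64.2, 328.1], 'conf': 0.22}]
```

View pics/w.png

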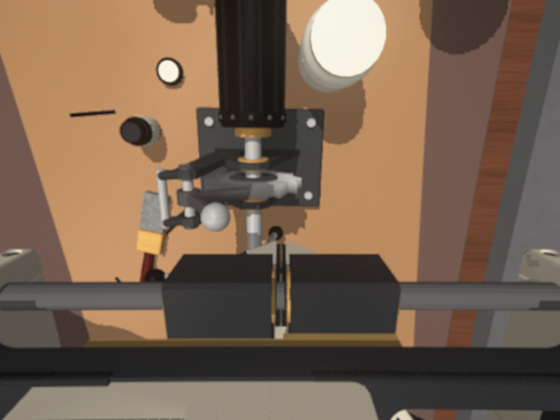

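View pics/d.png

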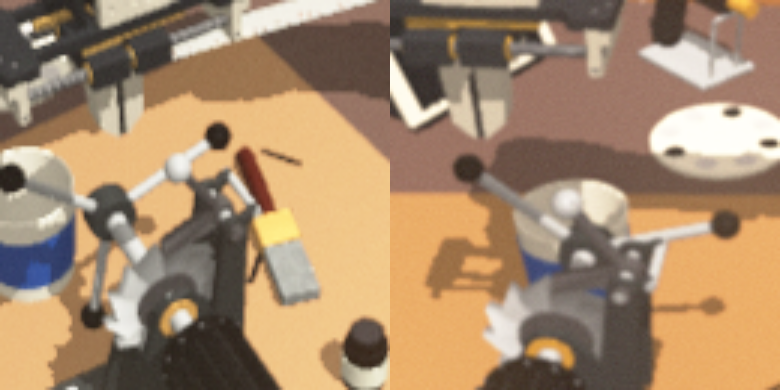

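The wrist view shows the pawl ball at (217,215), slightly to the +y side of where I predicted it. The closed fingers are clear on its +x side, so I'll descend beside it.

```bash
python3 -m inch '0.008 0 0.03 0 0; 0.008 0 0.055 0 0; 0.008 0 0.07 0 0; 0.008 0 0.07 0 0; 0.008 0 0.07 0 0'
python3 -m inch '0 -0.008 0 0 0; 0 -0.014 0 0 0; 0 -0.02 0 0 0; 0 -0.026 0 0 0; 0 -0.032 0 0 0'
python3 - <<'E'
from h import *
to(.585,.010,.266)
a=save("scene","s3")[160:280,215:345];b=save("side","b3")[130:270,170:300]
cv2.imwrite("pics/e.png",np.hstack([cv2.resize(x,(390,390))[:,:,::-1] for x in(a,b)]))
E
```

```text
clock: 3.3
position: [0.6596, 0.019, 0.4455]
ee_rot: [-2.209, -2.233, -0.001]
force: [-0.1, 0.0, 0.5]
width: 0.006
gripper_force: 0.0
clock: 3.8
position: [0.6295, 0.0175, 0.4482]
ee_rot: [2.206, 2.227, 0.013]
force: [12.0, 1.4, 18.4]
width: 0.002
gripper_force: 9.8
tip [0.6314 0.0177 0.2702] shift [-0.0071 -0.0446  0.0037] roll 0.01 t 3.8 F [11.98  1.37 18.4 ] q [-0.47  0.43  0.53  1.53 -0.23  1.22  0.11]
```

View pics/e.png

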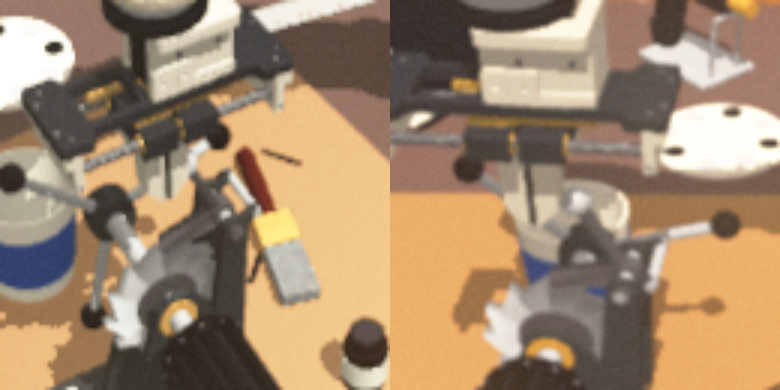

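Contact came on the fingertip's sloped underside: the 12/18 N reaction points along the line from pivot to ball, so it can't swing the pawl. I'll back off, go lower and centre in y.

```bash
python3 -m inch '0 0.02 0 0 0; -0.005 0.03 0.004 0 0; -0.009 0.03 0.015 0 0; -0.009 0.03 0.015 0 0; -0.009 0.03 0.015 0 0'
python3 - <<'E'
from h import *
to(.585,.010,.252)
for c in("scene","side"):print([(x["point"],round(x["conf"],2)) for x in arm.place_of(c,"pawl_knob")[:2]])
E
```

```text
clock: 4.4
position: [0.6572, 0.0083, 0.4288]
ee_rot: [-2.212, -2.229, 0.003]
force: [0.3, 0.1, -0.3]
width: 0.003
gripper_force: 0.0
tip [0.6568 0.0083 0.2508] shift [ 0.0023 -0.0721 -0.001 ] roll 0.008 t 4.4 F [ 0.32  0.11 -0.3 ] q [-0.42  0.5   0.52  1.48 -0.26  1.23  0.14]
[([208.7, 278.4], 0.66)]
[([202.6, 230.5], 0.71), ([258.3, 318.0], 0.55)]
```

Ball is unmoved. I'll push in -x in small steps.

```bash
python3 -m inch '0.002 -0.008 0 0 0; 0.002 -0.014 0 0 0; 0.002 -0.019 0 0 0; 0.002 -0.023 0 0 0; 0.002 -0.027 0 0 0'
python3 -m inch '0 -0.004 0 0 0; 0 -0.008 0 0 0; 0 -0.012 0 0 0'
python3 - <<'E'
from h import *
to(.585,.010,.252)
for c in("scene","side"):print([(x["point"],round(x["conf"],2)) for x in arm.place_of(c,"pawl_knob")[:2]])
E
```

```text
clock: 5.0
position: [0.6306, 0.0105, 0.4303]
ee_rot: [2.211, 2.231, 0.002]
force: [1.9, -0.3, 1.8]
width: 0.007
gripper_force: 1.0
clock: 5.3
position: [0.6183, 0.0103, 0.4294]
ee_rot: [-2.211, -2.231, 0.001]
force: [0.6, 0.2, 2.1]
width: 0.005
gripper_force: 0.4
tip [0.6182 0.0103 0.2514] shift [-0.0001 -0.0333 -0.0005] roll 0.009 t 5.3 F [0.57 0.24 2.08] q [-0.46  0.43  0.53  1.59 -0.23  1.19  0.12]
[([208.7, 278.4], 0.66)]
[([202.6, 230.5], 0.71), ([258.3, 318.0], 0.55)]
```

```bash
python3 -m inch '0 -0.005 0 0 0; 0 -0.01 0 0 0; 0 -0.015 0 0 0; 0 -0.02 0 0 0; 0 -0.025 0 0 0'
python3 -m inch '0 -0.004 0 0 0; 0 -0.008 0 0 0; 0 -0.012 0 0 0'
python3 - <<'E'
from h import *
to(.585,.010,.252)
a=save("scene","s4")[160:280,215:345];b=save("side","b4")[130:270,170:300]
cv2.imwrite("pics/f.png",np.hstack([cv2.resize(x,(390,390))[:,:,::-1] for x in(a,b)]))
for c in("scene","side"):
  print([(x["point"],round(x["conf"],2)) for x in arm.place_of(c,"pawl_knob")[:2]])
  for t in(0,.4,.7,.9,1.15):
    q=np.arctan2(59,37)+t;print(t,proj(arm.get_calibration(c),st([.627,.0084,.0027],[-.055+.07*np.cos(q),0,.216+.07*np.sin(q)])).round(1))
E
```

```text
clock: 5.9
position: [0.5933, 0.0102, 0.4297]
ee_rot: [-2.211, -2.231, 0.0]
force: [0.5, -0.1, -0.1]
width: 0.004
gripper_force: 0.0
clock: 6.2
position: [0.5815, 0.0101, 0.4297]
ee_rot: [-2.211, -2.231, -0.0]
force: [0.4, 0.4, 0.5]
width: 0.002
gripper_force: 0.0
tip [0.5815 0.0101 0.2517] shift [-0.0001  0.0035 -0.0003] roll 0.009 t 6.2 F [0.41 0.4  0.49] q [-0.49  0.36  0.53  1.68 -0.2   1.15  0.1 ]
[([201.1, 299.1], 0.69), ([229.5, 306.0], 0.28)]
0 [211.6 275.5]
0.4 [204.8 285.1]
0.7 [201.7 292.8]
0.9 [200.9 297.7]
1.15 [201.1 303.3]
[([205.9, 265.3], 0.77)]
0 [202.9 229.4]
0.4 [199.5 242. ]
0.7 [199.9 252.5]
0.9 [201.6 259.4]
1.15 [205.2 267.4]
```

View pics/f.png

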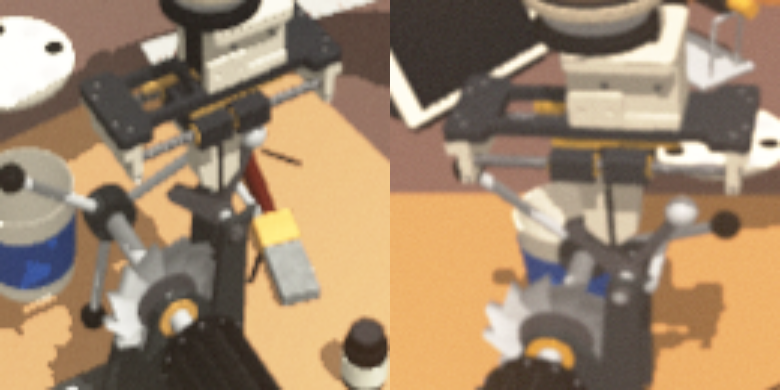

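The pawl is thrown over: ball at side (206,265), right at the 1.15 rad stop. I'll lift away and go above the spoke knob.

```bash
python3 -m inch '0 0.006 -0.03 0 0; 0 0.006 -0.075 0 0; 0 0.006 -0.08 0 0; -0.04 -0.02 -0.08 0 0; -0.08 -0.05 -0.08 0 0'
python3 -m inch '-0.03 -0.025 0 0 0; -0.03 -0.025 0 0 0; -0.03 -0.025 0 0 0'
python3 - <<'E'
from h import *
to(.511,-.0966,.205)
w=save("wrist","w2")
for k,t in (("k0",0),):print(proj(arm.get_calibration("wrist"),st([.627,.0084,.0027],knob(0,-.019))),arm.place_of("wrist","spoke_knob")[:2])
for c in("scene","side"):
  arm.get_image(c);print([(x["point"],round(x["conf"],2)) for x in arm.place_of(c,"pawl_knob")[:1]])
E
```

```text
clock: 6.9
position: [0.5328, -0.0702, 0.5095]
ee_rot: [2.207, 2.234, -0.0]
force: [-0.2, -1.6, 1.3]
width: 0.005
gripper_force: 0.0
clock: 7.2
position: [0.5075, -0.1013, 0.51]
ee_rot: [2.213, 2.229, 0.002]
force: [-0.1, 0.3, 0.8]
width: 0.006
gripper_force: 0.0
tip [ 0.5077 -0.1012  0.332 ] shift [0.0046 0.0034 0.1271] roll 0.007 t 7.2 F [-0.07  0.3   0.76] q [-0.4   0.19  0.6   1.7  -0.11  1.29  0.23]
[191.56377952 288.57561638] [{'point': [188.5, 292.2], 'conf': 0.62}]
[([196.6, 302.6], 0.73)]
[([206.2, 263.1], 0.94)]
```

```bash
python3 -m inch '0.003 0.004 0.04 0 0; 0.003 0.004 0.08 0 0; 0.003 0.004 0.11 0 0; 0.003 0.004 0.12 0 0; 0.003 0.004 0.12 0 0'
python3 -c "from h import *;to(.511,-.0966,.2)"
python3 -m inch '0 0 0.005 0 0; 0 0 0.01 0 0; 0 0 0.014 0 0; 0 0 0.018 0 0; 0 0 0.022 0 0'
python3 -c "from h import *;to(.511,-.0966,.15)"
```

```text
clock: 8.0
position: [0.5118, -0.0972, 0.3888]
ee_rot: [-2.21, -2.231, 0.003]
force: [-0.3, -0.2, -0.4]
width: 0.005
gripper_force: 0.0
tip [ 0.5114 -0.0972  0.2108] shift [ 0.0006 -0.0008  0.0108] roll 0.009 t 8.0 F [-0.31 -0.22 -0.36] q [-0.36  0.3   0.57  1.88 -0.19  1.02  0.3 ]
clock: 8.5
position: [0.511, -0.0977, 0.3675]
ee_rot: [-2.21, -2.23, 0.002]
force: [-7.1, 0.0, 3.3]
width: 0.009
gripper_force: 2.7
tip [ 0.5107 -0.0976  0.1895] shift [0.0011 0.0001 0.0395] roll 0.009 t 8.5 F [-7.1   0.04  3.29] q [-0.35  0.33  0.56  1.91 -0.21  0.97  0.32]
```

The contact is on the tip's slope (7 N sideways), so I'll lift a touch and centre on the knob.

```bash
python3 -m inch '0 0 -0.012 0 0; 0 0.006 -0.012 0 0; 0 0.006 -0.005 0 0; 0 0.006 0 0 0; 0 0.006 0.006 0 0'
python3 -c "from h import *;to(.515,-.0966,.15)"
```

```text
clock: 9.0
position: [0.5175, -0.0975, 0.361]
ee_rot: [-2.211, -2.231, 0.001]
force: [-1.5, 0.2, 2.2]
width: 0.006
gripper_force: 1.1
tip [ 0.5174 -0.0975  0.183 ] shift [ 0.0009 -0.0025  0.033 ] roll 0.009 t 9.0 F [-1.55  0.23  2.16] q [-0.34  0.34  0.56  1.9  -0.22  0.96  0.33]
```

```bash
python3 -m inch '0 -0.002 0.005 0 0; 0 -0.003 0.01 0 0; 0 -0.004 0.015 0 0; 0 -0.004 0.02 0 0; 0 -0.004 0.025 0 0'
python3 -m inch '0 0 0.004 0 0; 0 0 0.008 0 0; 0 0 0.01 0 0; 0 0 0.01 0 0'
python3 - <<'E'
from h import *
to(.513,-.0966,.14)
a=save("scene","s5")[160:280,215:345];b=save("side","b5")[130:270,170:300]
cv2.imwrite("pics/g.png",np.hstack([cv2.resize(x,(390,390))[:,:,::-1] for x in(a,b)]))
for c in("scene","side"):
  for t in(.3,.45,.524):
    print(c,t,[proj(arm.get_calibration(c),st([.627,.0084,.0027],knob(i,t))).round(1) for i in(0,-1,-2)])
  print(arm.place_of(c,"spoke_knob")[:3])
E
```

```text
clock: 9.5
position: [0.5135, -0.0976, 0.3362]
ee_rot: [-2.211, -2.231, 0.001]
force: [-1.5, -0.1, 1.7]
width: 0.003
gripper_force: 0.9
clock: 9.9
position: [0.5138, -0.0976, 0.3264]
ee_rot: [-2.212, -2.231, 0.0]
force: [-0.7, 0.2, -0.5]
width: 0.008
gripper_force: 0.0
tip [ 0.5138 -0.0976  0.1484] shift [ 0.001  -0.0008  0.0084] roll 0.009 t 9.9 F [-0.69  0.15 -0.45] q [-0.32  0.38  0.54  1.95 -0.25  0.88  0.36]
scene 0.3 [array([211.7, 289.8]), array([203.7, 230.1]), array([258.6, 234.5])]
scene 0.45 [array([216.5, 289.3]), array([199.5, 235.6]), array([258. , 229.5])]
scene 0.524 [array([218.9, 288.7]), array([197.6, 238.5]), array([257.5, 227.3])]
[]
side 0.3 [array([223.3, 283.9]), array([182.1, 207.6]), array([248.8, 213.9])]
side 0.45 [array([228.9, 283.1]), array([179.8, 214.3]), array([245.4, 207.9])]
side 0.524 [array([231.6, 282.4]), array([179. , 217.8]), array([243.5, 205.2])]
[{'point': [226.9, 283.7], 'conf': 0.59}, {'point': [199.1, 373.5], 'conf': 0.58}]
```

View pics/g.png

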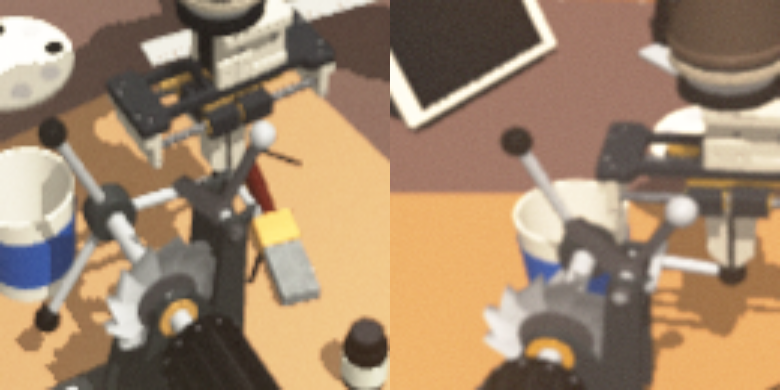

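The knobs put the wheel at about 0.41 rad (k1 at scene (201,232), k0 at side (228,284)), with the pawl still over. I'll push about 7 mm more, short of the stop, then go and tip the pawl.

```bash
python3 -m inch '0 0 0.003 0 0; 0 0.001 0.005 0 0; 0 0.001 0.007 0 0; 0 0.001 0.007 0 0'
python3 -m inch '0 0 -0.04 0 0; 0 0 -0.085 0 0; 0 0 -0.13 0 0; 0 0 -0.175 0 0; 0 0 -0.195 0 0'
python3 - <<'E'
from h import *
to(.49,.010,.33)
for c in("scene","side"):
  im=arm.get_image(c)
  for n in("spoke_knob","pawl_knob"):print(c,n,[(x["point"],round(x["conf"],2)) for x in arm.place_of(c,n)[:3]])
E
```

```text
clock: 10.5
position: [0.5149, -0.0975, 0.3194]
ee_rot: [-2.212, -2.231, 0.0]
force: [-0.2, 0.6, -0.1]
width: 0.004
gripper_force: 0.0
clock: 11.0
position: [0.515, -0.0981, 0.5189]
ee_rot: [2.209, 2.228, 0.006]
force: [0.3, 0.8, 0.5]
width: 0.006
gripper_force: 0.0
tip [ 0.516  -0.0981  0.3409] shift [ 0.1083 -0.0241  0.0107] roll 0.009 t 11.0 F [0.29 0.8  0.47] q [-0.41  0.2   0.61  1.67 -0.12  1.31  0.23]
scene spoke_knob []
scene pawl_knob [([200.2, 303.4], 0.81)]
side spoke_knob []
side pawl_knob [([206.0, 268.4], 0.8)]
```

```bash
python3 -m inch '0.05 -0.012 0 0 0; 0.09 -0.024 0 0 0; 0.108 -0.024 0.01 0 0; 0.108 -0.024 0.01 0 0; 0.108 -0.024 0.01 0 0'
python3 -c "from h import *;to(.49,.010,.252)"
python3 -m inch '0 0 0.03 0 0; 0 0 0.06 0 0; 0 0 0.079 0 0; 0 0 0.079 0 0; 0 0 0.079 0 0'
python3 -c "from h import *;to(.54,.010,.252)"
```

```text
clock: 11.8
position: [0.4897, 0.0101, 0.5038]
ee_rot: [-2.21, -2.231, 0.003]
force: [-0.4, 0.0, -0.4]
width: 0.003
gripper_force: 0.0
tip [0.4893 0.0099 0.3258] shift [-0.      0.0005  0.0738] roll 0.009 t 11.8 F [-0.43  0.02 -0.45] q [-0.59  0.13  0.53  1.76 -0.07  1.26 -0.03]
clock: 12.3
position: [0.4901, 0.0091, 0.4261]
ee_rot: [2.214, 2.229, -0.001]
force: [0.6, -0.7, 1.2]
width: 0.005
gripper_force: 0.0
tip [0.4901 0.009  0.2481] shift [ 0.0006  0.0499 -0.0039] roll 0.007 t 12.3 F [ 0.57 -0.66  1.2 ] q [-0.56  0.2   0.52  1.89 -0.11  1.08  0.01]
```

```bash
python3 -m inch '0 0.008 -0.002 0 0; 0 0.016 -0.002 0 0; 0 0.022 -0.002 0 0; 0 0.028 -0.002 0 0; 0 0.034 -0.002 0 0'
python3 -m inch '0 0.006 0 0 0; 0 0.012 0 0 0; 0 0.017 0 0 0; 0 0.022 0 0 0; 0 0.026 0 0 0'
python3 - <<'E'
from h import *
to(.56,.010,.252)
a=save("scene","s6")[160:280,215:345];b=save("side","b6")[130:270,170:300]
cv2.imwrite("pics/i.png",np.hstack([cv2.resize(x,(390,390))[:,:,::-1] for x in(a,b)]))
for c in("scene","side"):
  print(c,[(x["point"],round(x["conf"],2)) for x in arm.place_of(c,"pawl_knob")[:3]])
E
```

```text
clock: 12.8
position: [0.5245, 0.0106, 0.4278]
ee_rot: [2.211, 2.231, 0.0]
force: [-0.1, -0.1, 0.5]
width: 0.009
gripper_force: 0.3
clock: 13.3
position: [0.5503, 0.0108, 0.4277]
ee_rot: [2.211, 2.231, -0.0]
force: [0.1, 0.8, 0.5]
width: 0.003
gripper_force: 0.0
tip [0.5503 0.0108 0.2497] shift [-0.0009  0.0097 -0.0023] roll 0.009 t 13.3 F [0.14 0.8  0.53] q [-0.51  0.31  0.52  1.76 -0.17  1.12  0.07]
scene [([209.1, 279.8], 0.54)]
side [([202.4, 226.8], 0.97)]
```

View pics/i.png

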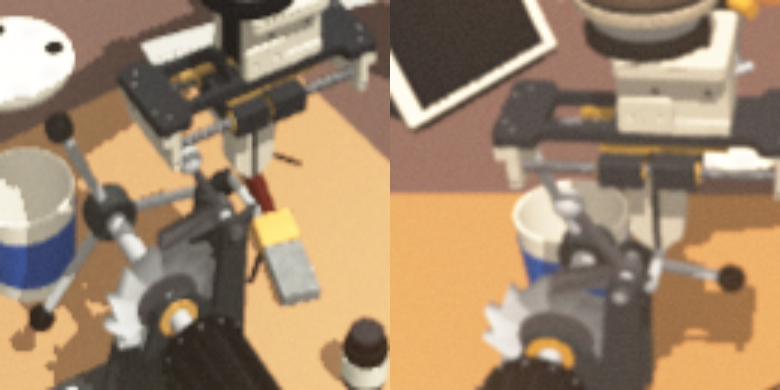

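The pawl is back in (ball at side (202,227), near 0 rad). Now the wheel has to be borne back onto it, by pushing the spoke to the stop.

```bash
python3 -m inch '0 -0.006 -0.02 0 0; 0 -0.01 -0.07 0 0; 0 -0.01 -0.085 0 0; -0.045 -0.025 -0.085 0 0; -0.09 -0.034 -0.085 0 0'
python3 -m inch '-0.018 -0.001 0.02 0 0; -0.018 -0.001 0.07 0 0; -0.018 -0.001 0.12 0 0; -0.018 -0.001 0.16 0 0; -0.018 -0.001 0.17 0 0'
python3 -c "from h import *;to(.515,-.0975,.137)"
```

```text
clock: 14.0
position: [0.516, -0.0796, 0.5134]
ee_rot: [2.207, 2.235, 0.002]
force: [0.8, -1.2, 0.4]
width: 0.002
gripper_force: 0.0
clock: 14.5
position: [0.5141, -0.0971, 0.3392]
ee_rot: [-2.208, -2.228, 0.007]
force: [0.1, 0.1, 0.3]
width: 0.002
gripper_force: 0.0
tip [ 0.5129 -0.097   0.1612] shift [-0.0004  0.0011  0.0242] roll 0.009 t 14.5 F [0.13 0.09 0.34] q [-0.33  0.37  0.55  1.93 -0.24  0.91  0.35]
```

```bash
python3 -m inch '0 0.003 0.006 0 0; 0 0.003 0.012 0 0; 0 0.003 0.017 0 0; 0 0.003 0.021 0 0; 0 0.003 0.024 0 0'
python3 -m inch '0 0 0.002 0 0; 0 0 0.004 0 0; 0 0 0.005 0 0'
python3 -c "from h import *;to(.515,-.0975,.132)"
```

```text
clock: 15.0
position: [0.519, -0.0975, 0.3191]
ee_rot: [2.211, 2.231, 0.002]
force: [-0.5, -0.3, -0.0]
width: 0.008
gripper_force: 0.0
clock: 15.3
position: [0.5192, -0.0975, 0.314]
ee_rot: [2.211, 2.231, 0.001]
force: [1.6, 0.4, 1.5]
width: 0.003
gripper_force: 1.0
tip [ 0.5194 -0.0975  0.136 ] shift [ 0.     -0.0042  0.004 ] roll 0.009 t 15.3 F [1.62 0.44 1.54] q [-0.31  0.41  0.53  1.95 -0.27  0.85  0.37]
```

Moving with about 1.5 N. I'll go on until the force rises at the stop.

```bash
for k in 1; do python3 -m inch '0 -0.001 0.001 0 0; 0 -0.001 0.002 0 0; 0 -0.001 0.003 0 0'; done
```

```text
clock: 15.6
position: [0.5179, -0.0976, 0.3108]
ee_rot: [2.211, 2.231, 0.0]
force: [1.5, 0.5, 1.9]
width: 0.007
gripper_force: 1.0
```

```bash
python3 -m inch '0 0 0.001 0 0; 0 0 0.002 0 0; 0 0 0.002 0 0'
```

```text
clock: 15.9
position: [0.5178, -0.0975, 0.3086]
ee_rot: [-2.211, -2.231, 0.0]
force: [1.9, -1.0, 2.4]
width: 0.004
gripper_force: 0.7
```

```bash
python3 -m inch '0 0 0.001 0 0; 0 0 0.002 0 0; 0 0 0.002 0 0'; python3 -m inch '0 0 0.001 0 0; 0 0 0.002 0 0; 0 0 0.002 0 0'
```

```text
clock: 16.2
position: [0.5179, -0.0976, 0.3072]
ee_rot: [2.212, 2.231, 0.001]
force: [-0.4, 1.5, 8.2]
width: 0.004
gripper_force: 4.3
clock: 16.5
position: [0.518, -0.0977, 0.306]
ee_rot: [2.211, 2.231, 0.002]
force: [-4.2, 1.2, 18.6]
width: 0.003
gripper_force: 9.6
```

Force rose to 8, then 18 N, so the wheel is against the pawl. I'll retreat and check.

```bash
python3 -m inch '0 0 -0.01 0 0; 0 0 -0.05 0 0; 0 0 -0.1 0 0; 0 0 -0.15 0 0; 0 0 -0.2 0 0'; python3 -m inch '0 -0.05 -0.02 0 0; 0 -0.08 -0.02 0 0; 0 -0.08 -0.02 0 0; 0 -0.08 -0.02 0 0'
python3 - <<'E'
from h import *
from scipy.optimize import least_squares
a=save("scene","s7")[160:280,215:345];b=save("side","b7")[130:270,170:300]
cv2.imwrite("pics/j.png",np.hstack([cv2.resize(x,(390,390))[:,:,::-1] for x in(a,b)]))
for c in("scene","side"):
  for n in("pawl_knob","spoke_knob"):print(c,n,[(np.round(x["point"],1),round(x["conf"],2)) for x in arm.place_of(c,n)[:3]])
print(arm.observe()["force"])
E
```

```text
clock: 17.0
position: [0.5169, -0.0976, 0.5064]
ee_rot: [-2.211, -2.23, 0.002]
force: [2.3, 0.2, -0.2]
width: 0.003
gripper_force: 0.0
clock: 17.4
position: [0.437, -0.0983, 0.5248]
ee_rot: [-2.211, -2.231, -0.002]
force: [-0.3, 0.2, 0.1]
width: 0.005
gripper_force: 0.0
scene pawl_knob [(array([212.5, 274.1]), 0.83)]
scene spoke_knob [(array([220.7, 291. ]), 0.75)]
side pawl_knob []
side spoke_knob [(array([233. , 281.8]), 0.82)]
[-0.12685685  0.33994145 -0.21592552]
```

View pics/j.png

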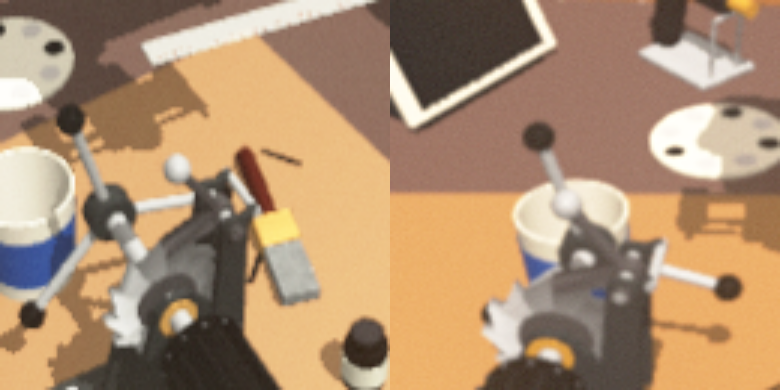

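The wheel's knobs match 0.524 rad (scene (197,237), side (233,282)). The pawl ball is back at its home spot (scene (212,274)), and the brush and tub haven't moved.

```bash
python3 -c "from cell import arm;print(arm.sign_off())"
```

```text
the job is handed in; nothing more can be done
None
```

The wheel went one notch backward (its knobs match 0.524 rad in the images), the pawl is back at its home position with the wheel pressed against it, and I handed the job in after about 17.5 s; peak push was about 22 N, on a first badly placed touch of the pawl ball.

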